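# Set the olive roll-angle board to the marked slope and hold it

## Robot

A 6-joint arm with a two-finger parallel gripper is mounted at the origin on the work surface. World frame = base frame: x ahead of the robot, y to its left, z up, the work surface at z = 0. Lengths are in m, angles in rad, forces in N, time in s.
With the tool pointing down it reaches from about 0.325 to 0.9 m from the base axis. Payload 6.1 kg.
Tool frame: the origin (TCP) lies between the finger pads, 19 mm behind the fingertips; this is the grasp point; z points along the fingers, y is the line along which they close (so a half turn about z gives the same grasp; the last joint's range is limited). The gripper opens to 87 mm and grips with 3 to 60 N. Pads are 19 mm wide; open, the fingers measure 117 mm over their backs; the gripper's body (75 mm by 190 mm) begins 51 mm behind the grasp point.
Start: joints at [-1.265, 0.22, 1.526, -0, 1.395, -0.126], TCP at [0.262, -0.568, 0.241] pointing down, gripper open.
Joint ranges: [-2.98, 2.98], [-0.91, 2.08], [0.09, 2.57], [-1.24, 4.39], [0.2, 2.65], [-2.68, 2.68]. Speed limits (rad/s): [2.57, 2.57, 3.01, 3.14, 3.14, 3.14].

## Interface

Orientations are given as a unit quaternion [w, x, y, z].
In Python, from rig import ctrl gives the robot as it stands.
- The arm moves only by the tool play_rows, never from a script. Its argument "motion" is a list of rows, each a list of 3 entries, a list of its own where there are three numbers: the turn, a rotation vector about the tool's x, y, z in units of 6 degrees (1.0 is 6 degrees), then the shift along the tool's x, y, z in units of 40 mm (1.0 is 40 mm), then the opening, from 0 (shut) to 1 (fully open). A call has exactly 10 rows; each row is the pose to reach, as a shift and turn from the pose commanded when the call began, along the tool's axes at that moment; what a row does not reach only later rows make up. A row lasts 1/12 s, in which the tool goes at most 41.7 mm and 7.16 degrees, less where a joint would pass 70% of its speed; a pose out of reach is approached as far as the arm can. A call with a gripper value outside its range is refused whole. The fingers move at their own pace and stop on an object; "force" is the grip in N (left out, the last holds). Time passes only in rows, so rows that repeat a pose let the fingers close, or fill a call up. It gives the time, the measured TCP pose, the force, the opening and the grip force at its end, in the units of the state.
- ctrl.observe(): the state, without advancing time (a new reading comes with each control period).
- ctrl.snapshot(name): name is "scene" or "side" or "wrist"; returns a dict with "img" (384x512x3 uint8, red, green, blue), "intrinsics" (3x3 intrinsics, pixels), "extrinsics" (4x4, takes a point from camera to world coordinates). Camera axes: x right, y up, looking along -z (the intrinsics and any distortion apply to the point x, -y, -z); pixel columns grow to the right and rows downward; lengths in m; the calibration is good to about 2 mm. A picture is of the moment at which its call begins. There is no depth.
- ctrl.hand_in(): hands the job in; it is judged then, once.
The state is a dict: "time_s": time; "joints": joint angles; "qvel": joint speeds; "joint_efforts": joint torques, N m; "tool_pos": TCP position; "orientation": TCP orientation; "force": force on the tool from outside, world axes, zero at the start; "moment": the same for the moment, N m; "opening": opening from 0.0 (shut) to 1.0 (fully open); "gripper_force": force on a finger pad.
Only numpy, scipy, OpenCV 4.12 (cv2) and the standard library are available. Lean on these libraries where they do the work, as an engineer would, in place of code of your own. Each camera call takes 0.05 s, during which the arm holds its last target. There are 200 camera calls.

## Task

We want to see whether the olives roll at a given slope. Stand the angle gauge inside the yellow painted frame on the board, square to it and with its dial still facing away from the robot, and let go of it; then take the board by its black bar handle and raise that end, rocking the board on its round pivot stud, until the gauge's swinging pointer settles on the red marker. Finish while still holding the board steady there by its handle, the other end resting in place on the stud, and leave the bottle, the jar and the cup of olives alone.

Things in the scene. Friction and masses are not known exactly. Their poses are not given: they have to be found in the camera images.
- gauge: Pendulum angle gauge, 0.2 to 0.35 kg, loose: steel foot 116 (its y) x 40 (x) x 14 mm high under an upright round dial case 108 mm across and 26 mm thick (flat sides at x = -13 and +13 mm), dial centre 70 mm and top 124 mm above the underside. Origin: centre of the underside; z up, x is the way the white dial looks (at first away from the robot). Can be pinched from above along x.
- board: Loose tilting board, 300 (y) x 150 (x) x 10 mm, 0.35 to 0.6 kg; origin centre of underside, z up. At first level, 68 mm above the bench, on the stud (+y end) and a rest (-y end). Cleats under it form a groove over the stud, 1.5 mm play: lifting the handle end tips it about the stud; let go, it drops back. Rail 10 mm high on its -x edge, olive lane (strips 6 mm high, x over 20 mm) in front.
- seat (a point): Centre of the yellow painted frame (inside 130 mm along the board x 54 mm) on the board's top, where the gauge's foot goes, its long side along the board. At x -30, y +35, z +10 mm in the board's frame; axes as the board's.
- handle (a point): Middle of the black round bar handle, 12 mm thick, 84 mm long along the board's x between two end posts, its axis 30 mm above the board's top; at x 0, y -130, z +40 mm in the board's frame, axes as the board's. Can be pinched from above along the board's y.
- saddle (a point): Centre of the groove under the board, which is to stay on the stud's axis: 8 mm below the board's underside, y = +115 mm in the board's frame; axes as the board's.
- stand: Fixed blue stand under the board: base plate 290 x 150 x 10 mm (longer along y) with the pivot stud and the rest. Origin: centre of its underside on the bench, axes parallel to the board's at the start.
- pivot (a point): Middle of the round steel pivot stud's axis (fixed, level, 16 mm in diameter, 160 mm long along the stand's x), 60 mm above the bench, at y = +115 mm in the stand's frame; axes as the stand's.
- pointer (a joint): Black weighted pointer, swinging freely about the dial centre in the dial case; it settles pointing straight up, about 1.5 s after being disturbed. Value (rad): its angle on the dial, 0 at the dial's top, positive towards the gauge's -y side. With the gauge standing in its frame it equals the angle by which the board's handle end is raised.
- marker (a joint): Red marker on the dial, 7 mm wide, set to the wanted slope; it stays where it is. Value (rad): its angle on the dial, counted as for the pointer (0 at the top, positive towards the gauge's -y side); 0.14 to 0.35.
- pointer_tip (a point): Reading end of the black pointer (4 mm wide), 44 mm from the dial centre, 11 mm in front (x) of the gauge's middle plane.
- marker_tip (a point): Point of the red marker that the pointer's end is to cover, 44 mm from the dial centre, in the same plane as pointer_tip.
- olive_cup: Clear cup with green olives, 82 mm in diameter at the rim, 70 mm high; origin at the centre of its base. To be left alone.
- amber_bottle: Amber reagent bottle with white cap, 72 mm in diameter, 170 mm high; origin at the centre of its base. To be left alone.
- white_jar: White plastic jar with yellow lid, 68 mm in diameter, 100 mm high; origin at the centre of its base. To be left alone.
There are look-alikes about, which are no part of the job. What is meant by the gauge is not green, and is the larger of those in its own colour.

How it is judged:
By the outcome, as a careful person would: the job done as asked, in the order asked, and still so for the second after the job is handed in, while the arm keeps its last pose, push and grip.
It also fails if it takes over 61 s, if anything falls off the work surface, if the arm or the gripper's body presses on something with over 40 N, if the wrist force passes 120 N, or if a joint passes its speed limit or range.

## Working session

There is one attempt and no reset: what is moved stays moved. The work goes in short steps, Python scripts to look and compute and a tool call to move; the robot and the scene stay as the last step left them, time stands still between calls to the robot, and variables do not carry over. Pictures are saved under pics/ and viewed, at most 12 in all, crops included, and the job is handed in when it is done.

Besides the shell and the picture viewer there is one more tool, called after "Call:" as name([rows], argument=value, ...), one row to a line, values as JSON. play_rows: Moves the arm, as the interface text tells. Its arguments: {"type":"object","properties":{"motion":{"type":"array","items":{"type":"array"}},"force":{"type":"number"}},"required":["motion"]}

```bash
ls; mkdir -p pics; cat > h.py <<'E'
import numpy as np, cv2, pickle
from rig import ctrl
def snap(n,f):
    s=ctrl.snapshot(n); cv2.imwrite(f'pics/{f}.png',s['img'][:,:,::-1]); pickle.dump(s,open(f'pics/{f}.pkl','wb')); return s
def load(f): return pickle.load(open(f'pics/{f}.pkl','rb'))
def ray(s,px):
    K=np.array(s['intrinsics']);E=np.array(s['extrinsics'])
    d=np.linalg.inv(K)@[px[0],px[1],1]; d=d*[1,-1,-1]
    return E[:3,3],E[:3,:3]@d
def plane(s,px,z):
    o,d=ray(s,px); return o+d*(z-o[2])/d[2]
def tri(s1,p1,s2,p2):
    o1,d1=ray(s1,p1);o2,d2=ray(s2,p2)
    A=np.c_[d1,-d2]; t=np.linalg.lstsq(A,o2-o1,rcond=None)[0]
    a=o1+d1*t[0];b=o2+d2*t[1]; return (a+b)/2,np.linalg.norm(a-b)
def proj(s,P):
    E=np.array(s['extrinsics']);c=E[:3,:3].T@(np.array(P)-E[:3,3]); q=np.array(s['intrinsics'])@(c*[1,-1,-1]); return q[:2]/q[2]
E
python3 - <<'E'
from h import *
a=snap('scene','sc0');b=snap('side','si0');c=snap('wrist','wr0')
cv2.imwrite('pics/all0.png',cv2.resize(np.vstack([a['img'],b['img']])[:,:,::-1],None,fx=1,fy=1)[:, :])
print([k for k in a]); 
for s in(a,b,c):print(s['intrinsics'],np.round(s['extrinsics'],3))
print(ctrl.observe())
E
```

```text
pics
['img', 'intrinsics', 'extrinsics']
[[462.96713523   0.         259.71322006]
 [  0.         462.96713523 192.43937284]
 [  0.           0.           1.        ]] [[-0.048 -0.753  0.656  1.377]
 [ 0.999 -0.045  0.022  0.089]
 [ 0.014  0.657  0.754  1.091]
 [ 0.     0.     0.     1.   ]]
[[455.6073965    0.         251.52514645]
 [  0.         455.6073965  192.050597  ]
 [  0.           0.           1.        ]] [[-0.92  -0.233  0.316  1.056]
 [ 0.393 -0.531  0.751  1.284]
 [-0.008  0.815  0.58   1.029]
 [ 0.     0.     0.     1.   ]]
[[321.31223565   0.         257.31811875]
 [  0.         321.31223565 188.41563707]
 [  0.           0.           1.        ]] [[ 0.418  0.869  0.266  0.336]
 [-0.908  0.401  0.12  -0.535]
 [-0.002 -0.292  0.957  0.383]
 [ 0.     0.     0.     1.   ]]
{'time_s': 0.15, 'joints': array([-1.26508625e+00,  2.21031922e-01,  1.52735052e+00,  1.06236911e-05,
        1.39469112e+00, -1.26153861e-01]), 'qvel': array([-0.00067428, -0.0035663 , -0.00313009, -0.00098612,  0.00171206,
       -0.00188674]), 'joint_efforts': array([ 2.11628911e-03, -4.95189500e+01, -3.87882864e+01,  6.99448795e-02,
        5.30465331e-02, -7.67228039e-05]), 'tool_pos': array([ 0.26143637, -0.56720223,  0.24039545]), 'orientation': array([-7.37939665e-04,  9.76777069e-01,  2.14256877e-01, -6.11792564e-05]), 'force': array([-0.07715231,  0.46338992, -0.50438912]), 'moment': array([ 0.03967759,  0.06668295, -0.01581071]), 'gripper_force': 0.0, 'opening': 0.9993560002842439}
```

View pics/sc0.png

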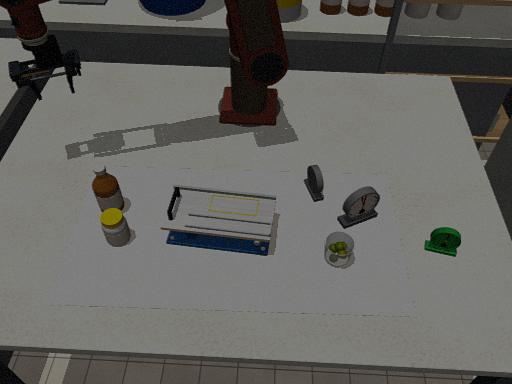

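View pics/si0.png

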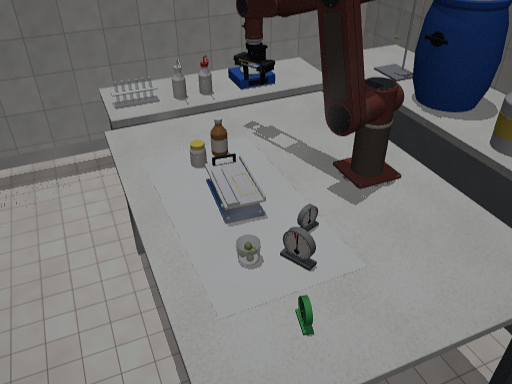

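The scene shows the large grey gauge at about (358,205), a smaller grey one at (315,182) and a green one at (443,241). The board is at about (222,213) with its handle at (173,204), the bottle at (107,190), the jar at (115,227) and the cup at (339,249). The side view agrees. Next I'll take enlarged crops.

```bash
python3 - <<'E'
from h import *
a=load('sc0')['img'];b=load('si0')['img']
c1=cv2.resize(a[150:270,150:390],None,fx=3.3,fy=3.3,interpolation=cv2.INTER_CUBIC)[:,:792]
c2=np.hstack([cv2.resize(b[150:225,195:275],None,fx=5,fy=5)[:375][:200*2],]);
d=cv2.resize(b[148:223,200:275],(400,400),interpolation=cv2.INTER_CUBIC);e=cv2.resize(b[200:275,265:340],(400,400),interpolation=cv2.INTER_CUBIC)
f=lambda x:np.clip(x.astype(float)*1.5,0,255)
cv2.imwrite('pics/c1.png',f(c1)[:,:,::-1]);cv2.imwrite('pics/c2.png',f(np.hstack([d,e]))[:,:,::-1]);
E
```

```text
[ WARN:0@0.342] global loadsave.cpp:1063 imwrite_ Unsupported depth image for selected encoder is fallbacked to CV_8U.
```

View pics/c1.png

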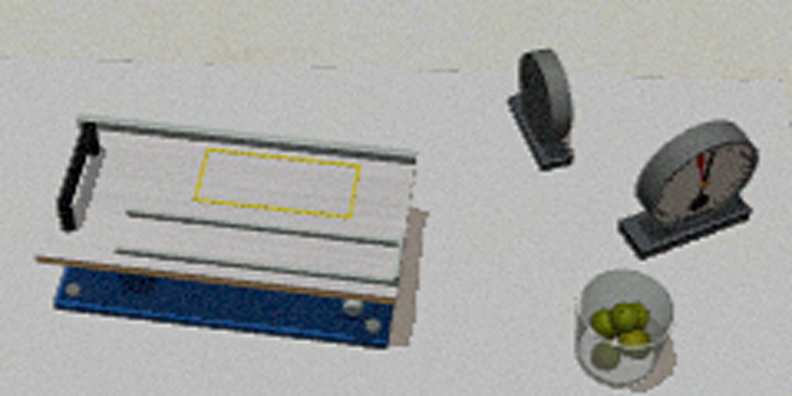

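View pics/c2.png

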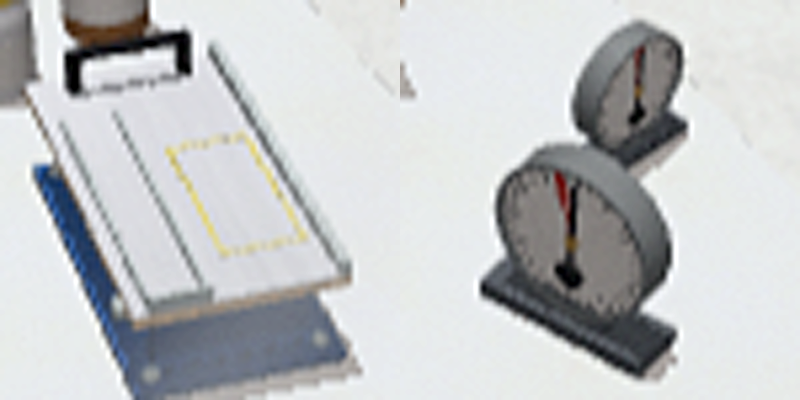

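The crops show the yellow frame's corners, the handle bar and the gauge foot clearly in both views. Now I'll triangulate them.

```bash
python3 - <<'E'
from h import *
a=load('sc0');b=load('si0')
A=lambda p:(p[0]/3.3+149.65,p[1]/3.3+149.65)
B=lambda p:(p[0]/5.333+199.6,p[1]/5.333+147.6)
C=lambda p:(p[0]-400)/5.333+264.6 and ((p[0]-400)/5.333+264.6,p[1]/5.333+199.6)
for n,p,q in [('TL',(207,150),(247,134)),('TR',(360,164),(307,240)),('BR',(352,217),(222,254)),('BL',(196,200),(168,150))]:
    print(n,*tri(a,A(p),b,B(q)),plane(a,A(p),.078),plane(b,B(q),.078))
print('handle top out ends')
for p,q in [((90,123),(187,36)),((66,205),(68,52))]:print(*tri(a,A(p),b,B(q)))
print('gauge foot bottom corners, scene')
for p in [(640,257),(750,218)]:print(plane(a,A(p),0))
print('side');
for q in [(481,293),(643,377)]:print(plane(b,C(q),0))
print('top of dial',*tri(a,A((713,121)),b,C((600,150))))
# jar bottle cup approx
print('bottle',plane(a,(112,211),0),'jar',plane(a,(117,242),0),'cup',plane(a,(341,262),0))
R=np.array(load('wr0')['extrinsics']);print('gap sh',proj(load('wr0'),[.5,.3,0]))
E
```

```text
TL [ 0.50779261 -0.07724365  0.07482155] 0.004819028820841468 [ 0.5136267  -0.07608323  0.078     ] [ 0.50693737 -0.07534623  0.078     ]
TR [0.51853461 0.05797687 0.07465646] 0.00037865942996741594 [0.52160286 0.05811314 0.078     ] [0.52020761 0.06208184 0.078     ]
BR [0.57930202 0.05415461 0.07765545] 0.0013343586059177666 [0.58040882 0.05429658 0.078     ] [0.57875547 0.05395543 0.078     ]
BL [ 0.56704369 -0.07953999  0.07646409] 0.0026240801588380165 [ 0.56992091 -0.07892758  0.078     ] [ 0.56641468 -0.07874806  0.078     ]
handle top out ends
[ 0.51326043 -0.17539466  0.10659327] 0.0004354198459632007
[ 0.60594375 -0.17926048  0.11171762] 0.003774236730948115
gauge foot bottom corners, scene
[0.54912096 0.31027008 0.        ]
[0.49875907 0.41378985 0.        ]
side
[0.54869408 0.31059937 0.        ]
[0.49282133 0.41294163 0.        ]
top of dial [0.49962469 0.35569249 0.13097122] 0.0018116550480773057
bottle [ 0.5278935  -0.38189592  0.        ] jar [ 0.6385031  -0.33879454  0.        ] cup [0.66907469 0.29468144 0.        ]
gap sh [-736.77932381 -660.8338451 ]
```

Call:
play_rows([
  [[0,0,-10.1],[11.1,-9.95,-1.5],1],
  [[0,0,-10.1],[11.1,-9.95,-1.5],1],
  [[0,0,-10.1],[11.1,-9.95,-1.5],1],
  [[0,0,-10.1],[11.1,-9.95,-1.5],1],
  [[0,0,-10.1],[11.1,-9.95,-1.5],1],
  [[0,0,-10.1],[11.1,-9.95,-1.5],1],
  [[0,0,-10.1],[11.1,-9.95,-1.5],1],
  [[0,0,-10.1],[11.1,-9.95,-1.5],1],
  [[0,0,-10.1],[11.1,-9.95,-1.5],1],
  [[0,0,-10.1],[11.1,-9.95,-1.5],1],
])

```text
time_s: 0.98
tool_pos: [0.4263, -0.1851, 0.2831]
orientation: [0.0, 0.734, 0.679, 0.0]
force: [0.7, -0.4, 0.9]
opening: 1.0
gripper_force: 0.0
```

```bash
cat >> h.py <<'E'
from scipy.spatial.transform import Rotation as R
def cur():
    o=ctrl.observe(); q=o['orientation']; return o['tool_pos'],R.from_quat([q[1],q[2],q[3],q[0]]),o
def down(h,lean=0):
    # heading of tool x, fingers down; lean = rotation about tool x
    x=np.array([np.cos(h),np.sin(h),0]);z=np.array([0,0,-1.]);y=np.cross(z,x)
    return R.from_matrix(np.c_[x,y,z])*R.from_rotvec([lean,0,0])
def to(p,r,frm=None):
    p0,r0=cur()[:2] if frm is None else frm
    t=(r0.inv()*r).as_rotvec()/np.radians(6); s=r0.inv().apply(np.array(p)-p0)/.04
    print('turn',t.round(3),'shift',s.round(3))
E
python3 - <<'E'
from h import *
p,r,o=cur();print(o['time_s'],p,r.as_matrix().round(3))
to([.5,-.02,.3],down(1.49))
E
```

```text
0.9833 [ 0.42628971 -0.18510601  0.28309556] [[ 0.078  0.997  0.   ]
 [ 0.997 -0.078 -0.   ]
 [-0.     0.    -1.   ]]
turn [0.002 0.001 0.024] shift [ 4.259  1.514 -0.423]
```

Call:
play_rows([
  [[0,0,0],[4.2,1.5,-0.4],1],
  [[0,0,0],[4.2,1.5,-0.4],1],
  [[0,0,0],[4.2,1.5,-0.4],1],
  [[0,0,0],[4.2,1.5,-0.4],1],
  [[0,0,0],[4.2,1.5,-0.4],1],
  [[0,0,0],[4.2,1.5,-0.4],1],
  [[0,0,0],[4.2,1.5,-0.4],1],
  [[0,0,0],[4.2,1.5,-0.4],1],
  [[0,0,0],[4.2,1.5,-0.4],1],
  [[0,0,0],[4.2,1.5,-0.4],1],
])

```text
time_s: 1.82
tool_pos: [0.4991, -0.0259, 0.2987]
orientation: [-0.0, 0.736, 0.677, -0.0]
force: [0.5, 0.3, 0.5]
opening: 0.999
gripper_force: 0.0
```

```bash
python3 - <<'E'
from h import *
s=snap('wrist','w1'); p,r,o=cur();print(p)
for n,P in dict(seat=[.543,-.011,.078],handle=[.558,-.177,.108],gauge=[.505,.353,0]).items(): print(n,proj(s,P))
# yellow mask
h=cv2.cvtColor(s['img'],cv2.COLOR_RGB2HSV); m=cv2.inRange(h,(22,110,90),(35,255,255))
ys,xs=np.nonzero(m);print(len(xs),xs.min(),xs.max(),ys.min(),ys.max())
cv2.imwrite('pics/w1b.png',cv2.resize(s['img'],(800,600),interpolation=cv2.INTER_CUBIC)[:,:,::-1])
to([.505,.353,.3],down(2.04))
E
```

```text
[ 0.49925275 -0.02581237  0.29886229]
seat [293.30404488 146.53414137]
handle [315.59202306 287.09159935]
gauge [ 231.11878113 -208.49806821]
807 70 445 82 308
turn [-2.000e-03  1.000e-03 -5.278e+00] shift [ 9.449 -0.647 -0.03 ]
```

View pics/w1b.png

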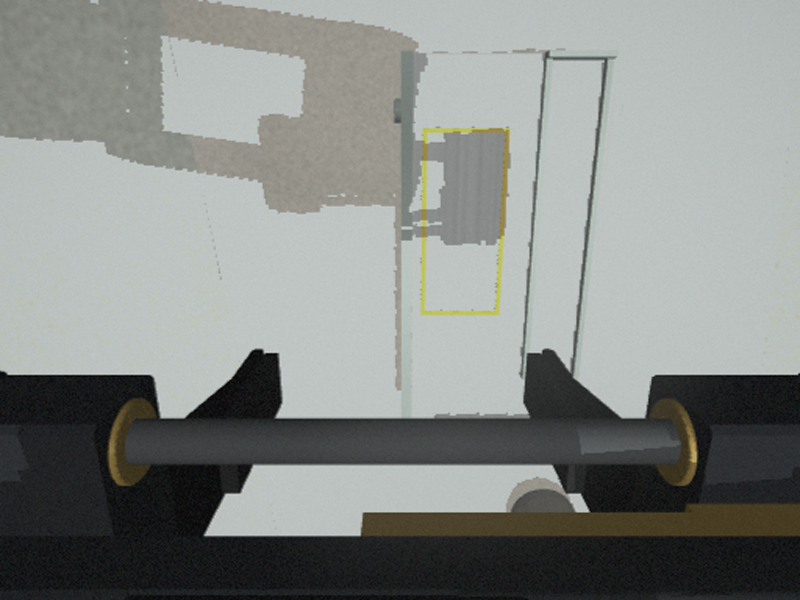

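The wrist view shows the yellow frame clearly, with corners near (271,83), (325,83), (319,200) and (269,200) in raw pixels. It also shows that the gripper body is wide along its closing axis. Next I'll move to view the gauge.

```bash
python3 - <<'E'
from h import *
s=load('w1')
h=cv2.cvtColor(s['img'],cv2.COLOR_RGB2HSV); m=cv2.inRange(h,(20,90,70),(38,255,255)); m[:75]=0;m[210:]=0;m[:,:262]=0;m[:,335:]=0
c=cv2.convexHull(np.argwhere(m)[:,::-1].astype(np.int32)); q=cv2.approxPolyDP(c,6,True)[:,0]; print(q)
for z in(.074,.078):
    W=np.array([plane(s,p,z)[:2] for p in c[:,0]],np.float32);r=cv2.minAreaRect(W);print(z,r,np.degrees(0))
to([.532,.30,.30],down(2.04))
E
```

```text
[[325  82]
 [318 201]
 [270 201]
 [271  82]]
0.074 ((0.5464620590209961, -0.009860903024673462), (0.13677242398262024, 0.06061135232448578), 85.19312286376953) 0.0
0.078 ((0.5460396409034729, -0.009175002574920654), (0.1352841556072235, 0.05995180085301399), 85.19313049316406) 0.0
turn [-2.000e-03  1.000e-03 -5.278e+00] shift [ 8.185  0.136 -0.03 ]
```

Call:
play_rows([
  [[0,0,-5.3],[8.2,0.1,0],1],
  [[0,0,-5.3],[8.2,0.1,0],1],
  [[0,0,-5.3],[8.2,0.1,0],1],
  [[0,0,-5.3],[8.2,0.1,0],1],
  [[0,0,-5.3],[8.2,0.1,0],1],
  [[0,0,-5.3],[8.2,0.1,0],1],
  [[0,0,-5.3],[8.2,0.1,0],1],
  [[0,0,-5.3],[8.2,0.1,0],1],
  [[0,0,-5.3],[8.2,0.1,0],1],
  [[0,0,-5.3],[8.2,0.1,0],1],
])

```text
time_s: 2.7
tool_pos: [0.53, 0.3031, 0.2983]
orientation: [-0.0, 0.521, 0.854, -0.001]
force: [-0.8, -0.4, -0.0]
opening: 1.005
gripper_force: 0.0
```

```bash
python3 - <<'E'
from h import *
s=snap('wrist','w2'); p,r,o=cur();print(p,o['time_s'])
cv2.imwrite('pics/w2b.png',cv2.resize(s['img'],(800,600),interpolation=cv2.INTER_CUBIC)[:,:,::-1])
E
```

```text
[0.53019184 0.30178368 0.29846252] 2.75
```

View pics/w2b.png

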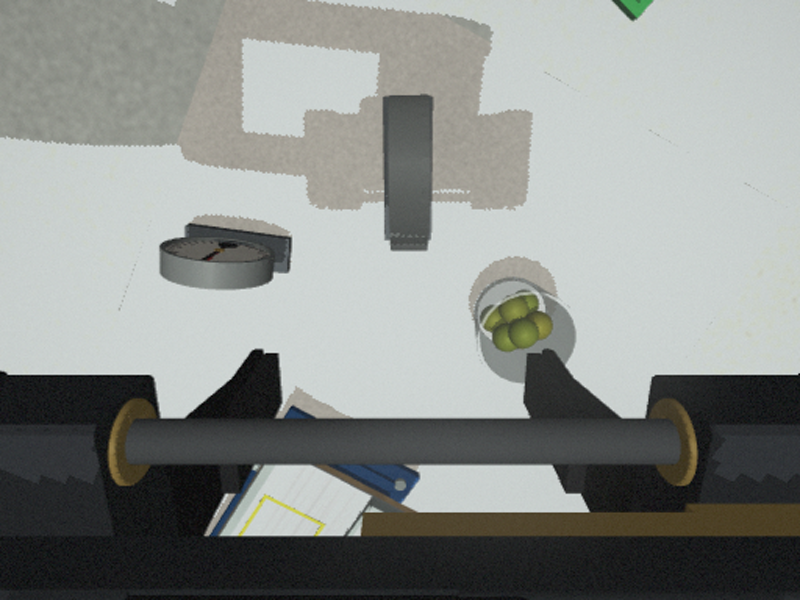

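The wrist view has the gauge upright in the image, with its case spanning about x 384–432 and y 95–249 of the enlarged picture. Next I'll read the edges numerically.

```bash
python3 - <<'E'
from h import *
s=load('w2');g=cv2.cvtColor(s['img'],cv2.COLOR_RGB2GRAY)
for y in (57,59,61,63,65,75,90,110,130,145,148,150,152,154,156,158,160,162): print(y,g[y,242:282])
for Y in(-.058,.0,.058):
  pass
# predicted from coarse pose
c=np.array([.5045,.353,0]);R3=R.from_euler('z',.47)
for q in [(.02,-.058,.014),(-.02,-.058,.014),(.02,-.058,0),(.02,.058,.014),(.013,0,.124),(-.013,0,.124),(.013,-.054,.07),(-.013,-.054,.07),(.013,.054,.07),(-.013,.054,.07)]: print(q,proj(s,c+R3.apply(q)).round(1))
E
```

```text
57 [160 161 159 159 164 164 166 163 159 157 155 154 154 155 155 162 160 158
 160 160 159 160 159 163 162 160 161 162 156 155 160 160 161 158 161 158
 157 157 157 159]
59 [161 163 161 158 156 161 164 161 158 157 157 155 155 155 159 155 155 157
 158 158 162 162 162 163 162 157 155 153 156 154 159 163 163 160 158 162
 162 160 157 154]
61 [166 161 160 151 126 121 118  87  76  75  73  74  75  71  74  69  74  72
  77  74  76  76  77  75  75  75  77  72  76  72  74  75  86 107 133 156
 157 159 157 156]
63 [159 159 148  86  76  78  76  77  77  77  78  75  74  81  78  76  78  77
  76  75  80  77  76  78  78  79  77  77  79  75  75  77  75  75  86 133
 161 158 154 153]
65 [161 161 150  85  76  74  77  79  80  80  78  81  81  79  80  79  80  77
  79  81  81  80  81  76  82  80  83  81  80  81  82  85  80  77  85 130
 159 155 155 157]
75 [157 158 152  83  74  75  78  90  87  87  88  85  88  88  87  89  90  88
  91  87  87  89  90  87  89  83  87  88  89  92  92  90  89  77 104 159
 157 154 156 159]
90 [162 160 154 100  74  79  86  96  95  93  94  92  94  94  96  96  96  94
  94  95  96  95  93  
[... 1563 characters left out ...]
 209 211 210 210]
160 [210 210 211 208 208 209 210 203 175 146 145 146 147 145 147 147 150 148
 145 147 147 145 145 147 145 149 146 149 152 153 154 186 210 210 210 209
 208 211 209 209]
162 [210 209 208 209 212 209 209 208 209 210 209 210 208 208 210 208 210 210
 208 209 210 210 209 207 211 211 208 210 209 209 208 209 209 207 210 210
 209 209 210 210]
(0.02, -0.058, 0.014) [271.6 153.3]
(-0.02, -0.058, 0.014) [241.9 153.2]
(0.02, -0.058, 0) [271.2 151.5]
(0.02, 0.058, 0.014) [273.4  60.8]
(0.013, 0, 0.124) [270.2 115.2]
(-0.013, 0, 0.124) [243.2 115. ]
(0.013, -0.054, 0.07) [267.7 158.8]
(-0.013, -0.054, 0.07) [245.6 158.7]
(0.013, 0.054, 0.07) [269.2  60.2]
(-0.013, 0.054, 0.07) [245.  60.]
```

```bash
python3 - <<'E'
from h import *
to([.509,.3553,.2],down(2.041)); to([.509,.3553,.1],down(2.041))
E
```

```text
turn [-0.01   0.004  0.039] shift [1.433 0.142 2.461]
turn [-0.01   0.004  0.039] shift [1.434 0.145 4.961]
```

Call:
play_rows([
  [[0,0,0],[0.7,0.1,1],1],
  [[0,0,0],[1.43,0.14,2],1],
  [[0,0,0],[1.43,0.14,2.5],1],
  [[0,0,0],[1.43,0.14,3],1],
  [[0,0,0],[1.43,0.14,3.6],1],
  [[0,0,0],[1.43,0.14,4.2],1],
  [[0,0,0],[1.43,0.14,4.6],1],
  [[0,0,0],[1.43,0.14,4.9],1],
  [[0,0,0],[1.43,0.14,4.95],1],
  [[0,0,0],[1.43,0.14,4.95],0.6],
], force=25)

```text
time_s: 3.58
tool_pos: [0.5093, 0.3542, 0.1006]
orientation: [-0.0, 0.522, 0.853, -0.001]
force: [0.6, -0.8, 0.3]
opening: 0.975
gripper_force: 0.0
```

Call:
play_rows([
  [[0,0,0],[0,0,0],0.45],
  [[0,0,0],[0,0,0],0.35],
  [[0,0,0],[0,0,0],0.2],
  [[0,0,0],[0,0,0],0],
  [[0,0,0],[0,0,0],0],
  [[0,0,0],[0,0,0],0],
  [[0,0,0],[0,0,0],0],
  [[0,0,0],[0,0,0],0],
  [[0,0,0],[0,0,0],0],
  [[0,0,0],[0,0,0],0],
], force=25)

```text
time_s: 4.42
tool_pos: [0.5089, 0.3554, 0.1008]
orientation: [-0.0, 0.521, 0.853, -0.0]
force: [-0.1, -0.2, -1.9]
opening: 0.296
gripper_force: 25.0
```

Call:
play_rows([
  [[0,0,0],[0,0,-0.2],0],
  [[0,0,0],[0,0,-0.6],0],
  [[0,0,0],[0,0,-1.2],0],
  [[0,0,0],[0,0,-2],0],
  [[0,0,0],[0,0,-2.8],0],
  [[0,0,0],[0,0,-3.6],0],
  [[0,0,0],[0,0,-4.2],0],
  [[0,0,0],[0,0,-4.4],0],
  [[0,0,0],[0,0,-4.5],0],
  [[0,0,0],[0,0,-4.5],0],
])

```text
time_s: 5.25
tool_pos: [0.5089, 0.3554, 0.2806]
orientation: [-0.0, 0.521, 0.853, -0.0]
force: [0.4, 0.1, -3.7]
opening: 0.291
gripper_force: 25.0
```

```bash
python3 - <<'E'
from h import *
s=snap('wrist','w3'); snap('side','si3');snap('scene','sc3');p,r,o=cur();print(p,r.as_matrix()[:2,0],o['opening'],o['force'],o['gripper_force'])
g=cv2.cvtColor(s['img'],cv2.COLOR_RGB2GRAY)
cv2.imwrite('pics/w3b.png',np.hstack([cv2.resize(s['img'][60:260,160:360],(400,400)),cv2.resize(load('si3')['img'][150:250,255:355],(400,400),interpolation=cv2.INTER_CUBIC)])[:,:,::-1])
# predicted image points of the gauge, if TCP is exactly on the case centre at 100 mm
G=lambda q:p+r.apply([q[1],-q[0],0.1-q[2]])
for q in [(.02,.058,.014),(-.02,.058,.014),(.02,-.058,.014),(.013,.05,.09),(-.013,.05,.09)]: print(q,proj(s,G(q)).round(1))
for z in (.07,.08,.09,.1):print(z)
to([.546,-.009,.28],down(1.487))
E
```

```text
[0.50803458 0.35490582 0.27805583] [-0.45613504  0.88991057] 0.3004658920826673 [-0.4524606  -0.27710684 -3.79812451] 24.98489427496679
(0.02, 0.058, 0.014) [225.7 121.2]
(-0.02, 0.058, 0.014) [282.2 121.2]
(0.02, -0.058, 0.014) [229.8 266.5]
(0.013, 0.05, 0.09) [226.4 152. ]
(-0.013, 0.05, 0.09) [279.6 152. ]
0.07
0.08
0.09
0.1
turn [-0.042  0.013  5.323] shift [-8.529 -3.305 -0.033]
```

View pics/w3b.png

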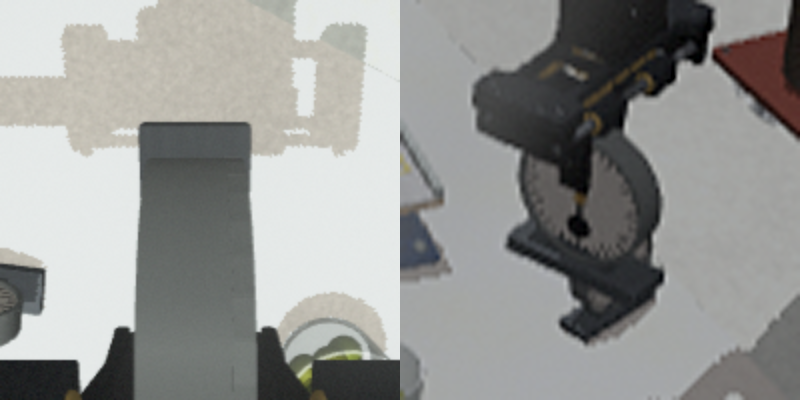

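The gauge is held square by its case, with the foot's far end at raw row 121 as predicted. The lateral pixels show a wrist-camera bias of about 2.5 mm, so I'll use seat x ≈ 0.5435.

Call:
play_rows([
  [[0,0,0.3],[-0.5,-0.2,0],0],
  [[0,0,1],[-1.5,-0.6,0],0],
  [[0,0,1.7],[-2.5,-1.0,0],0],
  [[0,0,2.4],[-3.5,-1.4,0],0],
  [[0,0,3.1],[-4.5,-1.8,0],0],
  [[0,0,3.8],[-5.5,-2.2,0],0],
  [[0,0,4.5],[-6.5,-2.6,0],0],
  [[0,0,5],[-7.5,-3.0,0],0],
  [[0,0,5.3],[-8.2,-3.25,0],0],
  [[0,0,5.32],[-8.5,-3.35,0],0],
])

```text
time_s: 6.23
tool_pos: [0.5443, -0.0134, 0.279]
orientation: [-0.0, 0.738, 0.675, -0.002]
force: [0.1, -0.5, -3.5]
opening: 0.297
gripper_force: 25.0
```

```bash
python3 - <<'E'
from h import *
p,r,o=cur();print(p)
to([.5437,-.009,.205],down(1.487))
E
```

```text
[ 0.54427709 -0.01338845  0.27897827]
turn [-0.026  0.025 -0.05 ] shift [ 0.113 -0.019  1.849]
```

Call:
play_rows([
  [[0,0,0],[0.05,0,0.3],0],
  [[0,0,0],[0.1,0,0.7],0],
  [[0,0,0],[0.1,0,1.1],0],
  [[0,0,0],[0.1,0,1.5],0],
  [[0,0,0],[0.1,0,1.75],0],
  [[0,0,0],[0.1,0,1.85],0],
  [[0,0,0],[0.1,0,1.85],0],
  [[0,0,0],[0.1,0,1.85],0],
  [[0,0,0],[0.1,0,1.85],0],
  [[0,0,0],[0.1,0,1.85],0],
])

```text
time_s: 7.07
tool_pos: [0.546, -0.0042, 0.2082]
orientation: [0.001, 0.736, 0.677, 0.001]
force: [0.6, 0.4, -3.8]
opening: 0.295
gripper_force: 25.0
```

```bash
python3 - <<'E'
from h import *
s=snap('wrist','w4'); a=snap('side','si4');b=snap('scene','sc4');p,r,o=cur();print(p,r.as_matrix()[:2,0],o['force'])
f=lambda i,x,y,w,h:cv2.resize(i['img'][y:y+h,x:x+w],(400,300),interpolation=cv2.INTER_CUBIC)
im=np.vstack([np.hstack([f(s,160,30,200,150),f(a,195,140,100,75)]),np.hstack([f(b,170,165,120,90),f(s,220,60,120,90)])])
cv2.imwrite('pics/m4.png',np.clip(im*1.3,0,255)[:,:,::-1].astype(np.uint8))
to([.5437,-.009,.1785],down(1.487))
E
```

```text
[ 0.54568189 -0.00425646  0.2077432 ] [0.08335538 0.99651988] [-0.07703942  0.79091218 -3.35118431]
turn [0.013 0.001 0.003] shift [-0.122 -0.04   0.731]
```

View pics/m4.png

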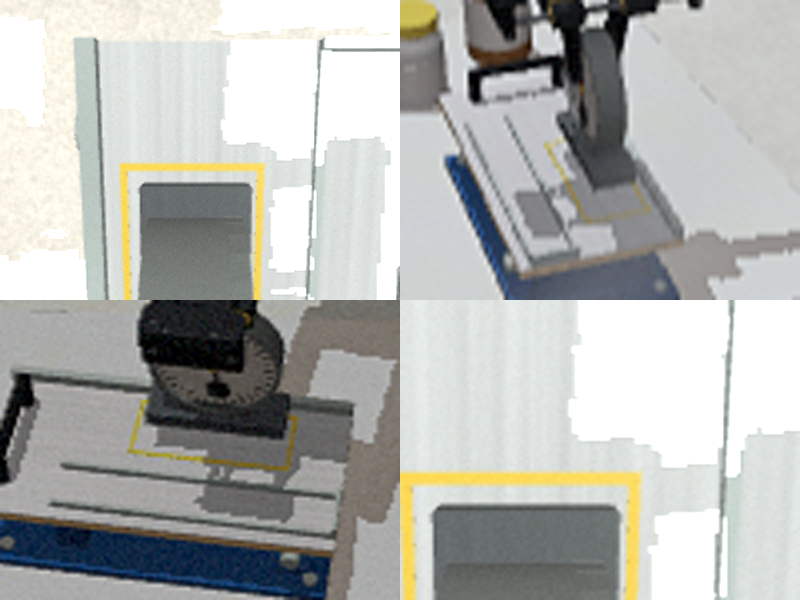

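The wrist crop shows the foot nearly centred between the frame's long sides: frame 122–263, foot 140–252. Its far end is inside the far line. I'll check the lengthwise position numerically.

```bash
python3 - <<'E'
from h import *
s=load('w4');p,r,o=cur()
print('frame inner edge',plane(s,(256,115.3),.078),'outer',plane(s,(256,112.4),.078),'foot top far edge',plane(s,(258,121.3),p[2]-.086), 'tcp',p)
E
```

```text
frame inner edge [0.55181074 0.05537574 0.078     ] outer [0.55200954 0.05771622 0.078     ] foot top far edge [0.55323103 0.05429301 0.1217432 ] tcp [ 0.54568189 -0.00425646  0.2077432 ]
```

Call:
play_rows([
  [[0,0,0],[-0.07,-0.02,0.1],0],
  [[0,0,0],[-0.14,-0.03,0.25],0],
  [[0,0,0],[-0.14,-0.03,0.4],0],
  [[0,0,0],[-0.14,-0.03,0.5],0],
  [[0,0,0],[-0.14,-0.03,0.58],0],
  [[0,0,0],[-0.14,-0.03,0.64],0],
  [[0,0,0],[-0.14,-0.03,0.69],0],
  [[0,0,0],[-0.14,-0.03,0.73],0],
  [[0,0,0],[-0.14,-0.03,0.74],0],
  [[0,0,0],[-0.14,-0.03,0.74],0],
])

```text
time_s: 8.05
tool_pos: [0.5437, -0.0098, 0.1788]
orientation: [0.0, 0.736, 0.677, -0.0]
force: [-4.5, -2.5, 5.1]
opening: 0.299
gripper_force: 25.0
```

```bash
python3 - <<'E'
from h import *
p,r,o=cur();print(p,o['force'],o['moment'])
E
```

```text
[ 0.54370066 -0.00983903  0.17875672] [-4.46666601 -2.4606036   5.10449754] [0.081118   0.8799304  0.14086286]
```

Call:
play_rows([
  [[0,0,0],[0,0,-0.01],0.2],
  [[0,0,0],[0,0,-0.02],0.32],
  [[0,0,0],[0,0,-0.02],0.4],
  [[0,0,0],[0,0,-0.02],0.5],
  [[0,0,0],[0,0,-0.02],0.6],
  [[0,0,0],[0,0,-0.02],0.6],
  [[0,0,0],[0,0,-0.02],0.6],
  [[0,0,0],[0,0,-0.4],0.6],
  [[0,0,0],[0,0,-1.2],0.6],
  [[0,0,0],[0,0,-2.0],0.6],
])

```text
time_s: 8.88
tool_pos: [0.5424, -0.0095, 0.2566]
orientation: [-0.002, 0.736, 0.677, -0.001]
force: [0.5, -0.4, 0.6]
opening: 0.599
gripper_force: 0.0
```

```bash
python3 - <<'E'
from h import *
p,r,o=cur();print(p,o['force'],o['opening'])
s=snap('wrist','w5'); a=snap('side','si5');b=snap('scene','sc5')
f=lambda i,x,y,w,h:cv2.resize(i['img'][y:y+h,x:x+w],(400,300),interpolation=cv2.INTER_CUBIC)
im=np.vstack([np.hstack([f(s,160,30,200,150),f(a,195,140,100,75)]),np.hstack([f(b,150,165,120,90),f(b,200,170,60,45)])])
cv2.imwrite('pics/m5.png',np.clip(im*1.2,0,255)[:,:,::-1].astype(np.uint8))
# handle target
for lean in(.4,-.4):
    to([.565,-.138,.30],down(-.084,lean)); print(down(-.084,lean).as_matrix().round(2))
E
```

```text
[ 0.54243545 -0.00949726  0.2565603 ] [ 0.47733311 -0.44137016  0.5696191 ] 0.5991673986437985
turn [ 3.051  2.951 14.8  ] shift [-3.15   0.755 -0.97 ]
[[ 1.   -0.08  0.03]
 [-0.08 -0.92  0.39]
 [ 0.   -0.39 -0.92]]
turn [-2.941 -3.044 14.775] shift [-3.15   0.755 -0.97 ]
[[ 1.   -0.08 -0.03]
 [-0.08 -0.92 -0.39]
 [ 0.    0.39 -0.92]]
```

View pics/m5.png

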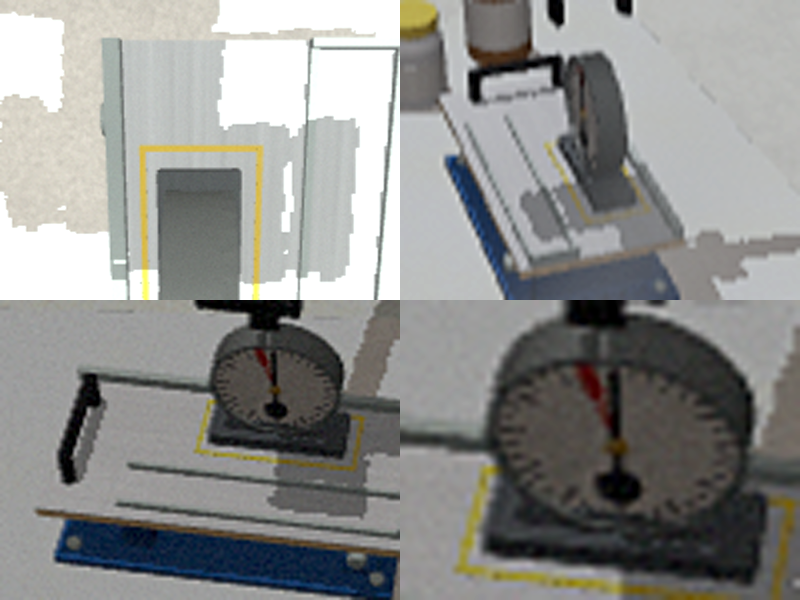

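The gauge stands alone inside the frame, square to it, with the pointer straight up and the red marker towards the handle side (scene crop: pointer (615,375), marker (590,380)). Next is the handle.

```bash
python3 - <<'E'
from h import *
to([.5598,-.1764,.26],down(-.084))
E
```

```text
turn [ 0.055 -0.048 15.006] shift [-4.117  0.699  0.03 ]
```

Call:
play_rows([
  [[0,0,1],[-0.4,0.07,-0.1],0.6],
  [[0,0,2.1],[-1.0,0.2,-0.1],0.6],
  [[0,0,3.2],[-1.8,0.3,-0.1],0.6],
  [[0,0,4.3],[-2.6,0.4,-0.1],0.6],
  [[0,0,5.4],[-3.2,0.5,-0.1],0.6],
  [[0,0,6.5],[-3.7,0.6,-0.1],0.6],
  [[0,0,7.6],[-4,0.68,-0.1],0.6],
  [[0,0,8.7],[-4.12,0.7,-0.1],0.6],
  [[0,0,9.8],[-4.12,0.7,-0.1],0.6],
  [[0,0,10.9],[-4.12,0.7,-0.1],0.6],
])

```text
time_s: 9.87
tool_pos: [0.5571, -0.1767, 0.2594]
orientation: [-0.001, 0.986, 0.169, -0.001]
force: [-0.8, 0.2, 0.6]
opening: 0.596
gripper_force: 0.0
```

Call:
play_rows([
  [[0,0,1.1],[0,0,0],0.6],
  [[0,0,2.2],[0,0,0],0.6],
  [[0,0,3.3],[0,0,0],0.6],
  [[0,0,4.1],[0,0,0],0.6],
  [[0,0,4.1],[0,0,0],0.6],
  [[0,0,4.1],[0,0,0],0.6],
  [[0,0,4.1],[0,0,0],0.6],
  [[0,0,4.1],[0,0,0],0.6],
  [[0,0,4.1],[0,0,0],0.6],
  [[0,0,4.1],[0,0,0],0.6],
])

```text
time_s: 10.7
tool_pos: [0.5578, -0.1762, 0.2613]
orientation: [-0.0, 0.999, -0.041, -0.0]
force: [0.3, -0.3, 0.8]
opening: 0.605
gripper_force: 0.0
```

```bash
python3 - <<'E'
from h import *
p,r,o=cur();print(p,r.as_matrix()[:2,0],o['joints'],o['time_s'])
s=snap('wrist','w6'); g=cv2.cvtColor(s['img'],cv2.COLOR_RGB2GRAY)
print('pred handle ends',[proj(s,q).round(1) for q in ([.6016,-.1799,.108],[.518,-.1729,.108],[.5598,-.1764,.108])])
cv2.imwrite('pics/w6b.png',s['img'][:,:,::-1])
to([.5598,-.1764,.108],down(-.084))
E
```

```text
[ 0.55777946 -0.17621713  0.26129103] [ 0.99658708 -0.08254811] [-4.40778778e-01  1.12584841e-01  1.61042726e+00 -3.17066907e-06
  1.41862776e+00  1.21266018e+00] 10.7
pred handle ends [array([256.6, 133.8]), array([256.6, 218.9]), array([256.6, 178. ])]
turn [-0.     0.     0.011] shift [0.051 0.    3.834]
```

View pics/w6b.png

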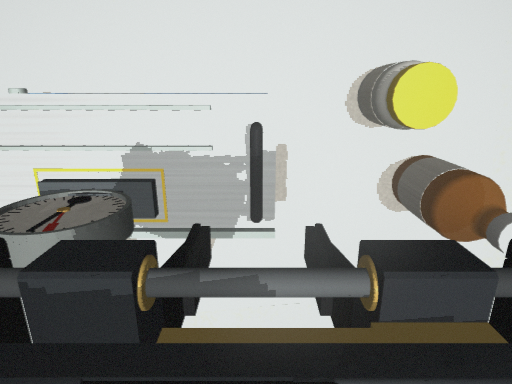

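The bar lies at column 256, rows 122–222, right where predicted. I'll descend and grip it.

Call:
play_rows([
  [[0,0,0],[0.05,0,0.5],0.6],
  [[0,0,0],[0.1,0,1.2],0.6],
  [[0,0,0],[0.1,0,1.9],0.6],
  [[0,0,0],[0.1,0,2.5],0.6],
  [[0,0,0],[0.1,0,3.0],0.6],
  [[0,0,0],[0.1,0,3.4],0.6],
  [[0,0,0],[0.1,0,3.65],0.6],
  [[0,0,0],[0.1,0,3.8],0.6],
  [[0,0,0],[0.1,0,3.83],0.6],
  [[0,0,0],[0.1,0,3.83],0.6],
], force=25)

```text
time_s: 11.58
tool_pos: [0.5621, -0.1767, 0.1086]
orientation: [0.0, 0.999, -0.042, 0.0]
force: [0.2, 0.7, 0.4]
opening: 0.599
gripper_force: 0.0
```

Call:
play_rows([
  [[0,0,0],[0,0,0],0.4],
  [[0,0,0],[0,0,0],0.3],
  [[0,0,0],[0,0,0],0.22],
  [[0,0,0],[0,0,0],0.17],
  [[0,0,0],[0,0,0],0.1],
  [[0,0,0],[0,0,0],0],
  [[0,0,0],[0,0,0],0],
  [[0,0,0],[0,0,0],0],
  [[0,0,0],[0,0,0],0],
  [[0,0,0],[0,0,0],0],
], force=25)

```text
time_s: 12.42
tool_pos: [0.5618, -0.176, 0.1082]
orientation: [-0.0, 0.999, -0.042, -0.0]
force: [0.4, 3.6, 2.5]
opening: 0.131
gripper_force: 25.0
```

```bash
python3 - <<'E'
from h import *
p,r,o=cur();print(p,o['force'],o['moment'],o['opening'],o['time_s'])
b=load('sc5')
# marker / pointer by colour in scene crop
i=b['img'][170:215,200:260];big=cv2.resize(i,None,fx=8,fy=8,interpolation=cv2.INTER_CUBIC)
h=cv2.cvtColor(big,cv2.COLOR_RGB2HSV);m=cv2.inRange(h,(0,120,60),(8,255,255))|cv2.inRange(h,(172,120,60),(180,255,255))
print('red',m.sum()/255)
# dial geometry: gauge pose
c=np.array([.5437,-.0095,.078]);Rb=R.from_euler('z',-.084)
D=lambda a,rad=.044:proj(b,c+Rb.apply([.011,-rad*np.sin(a),.07+rad*np.cos(a)]))
print('pred centre',D(0,0),'tip0',D(0))
def ang(px):  # ray to dial plane
    o,d=ray(b,px);n=Rb.apply([1,0,0]);t=((c+Rb.apply([.011,0,.07])-o)@n)/(d@n);q=Rb.inv().apply(o+d*t-c)-[.011,0,.07];return q
ys,xs=np.nonzero(m);P=np.array([ang(((x+.5)/8-.5+200,(y+.5)/8-.5+170)) for x,y in zip(xs,ys)])
rad=np.hypot(P[:,1],P[:,2]);print(np.histogram(rad,8)); k=(rad>.02)&(rad<.05);a=np.arctan2(-P[k,1],P[k,2]);print('marker',a.mean(),np.median(a),a.std())
g=cv2.cvtColor(big,cv2.COLOR_RGB2GRAY)
m2=(g<40)*1; ys,xs=np.nonzero(m2);P=np.array([ang(((x+.5)/8-.5+200,(y+.5)/8-.5+170)) for x,y in zip(xs,ys)])
k=(np.abs(P[:,1])<.012)&(P[:,2]>.015)&(P[:,2]<.042);print('pointer',k.sum(),np.median(np.arctan2(-P[k,1],P[k,2])))
E
```

```text
[ 0.56183042 -0.17603285  0.10823331] [0.43022411 3.59706857 2.50855583] [ 0.78434067  0.07490371 -0.03951675] 0.13065136391101478 12.4167
red 355.0
pred centre [233.15605083 190.80904829] tip0 [232.66079815 179.79945822]
(array([15, 47, 54, 38, 65, 14, 32, 90]), array([0.01342507, 0.01735045, 0.02127583, 0.02520121, 0.02912659,
       0.03305198, 0.03697736, 0.04090274, 0.04482812]))
marker 0.35342623820189784 0.3536996035445136 0.06853305355930167
pointer 1226 0.16085359261730592
```

Call:
play_rows([
  [[0,0,0],[0,-0.02,-0.1],0],
  [[0,0,0],[0,-0.045,-0.2],0],
  [[0,0,0],[0,-0.07,-0.305],0],
  [[0,0,0],[0,-0.095,-0.405],0],
  [[0,0,0],[0,-0.12,-0.505],0],
  [[0,0,0],[0,-0.15,-0.605],0],
  [[0,0,0],[0,-0.18,-0.705],0],
  [[0,0,0],[0,-0.215,-0.8],0],
  [[0,0,0],[0,-0.24,-0.87],0],
  [[0,0,0],[0,-0.25,-0.9],0],
])

```text
time_s: 13.25
tool_pos: [0.563, -0.1668, 0.1451]
orientation: [0.0, 0.999, -0.042, 0.001]
force: [-0.6, -2.7, -3.5]
opening: 0.126
gripper_force: 25.0
```

Call:
play_rows([
  [[0,0,0],[0,0,0],0],
  [[0,0,0],[0,0,0],0],
  [[0,0,0],[0,0,0],0],
  [[0,0,0],[0,0,0],0],
  [[0,0,0],[0,0,0],0],
  [[0,0,0],[0,0,0],0],
  [[0,0,0],[0,0,0],0],
  [[0,0,0],[0,0,0],0],
  [[0,0,0],[0,0,0],0],
  [[0,0,0],[0,0,0],0],
])

```text
time_s: 14.08
tool_pos: [0.5625, -0.1665, 0.1441]
orientation: [-0.0, 0.999, -0.042, -0.0]
force: [-1.5, -1.6, -3.2]
opening: 0.129
gripper_force: 25.0
```

Call:
play_rows([
  [[0,0,0],[0,0,0],0],
  [[0,0,0],[0,0,0],0],
  [[0,0,0],[0,0,0],0],
  [[0,0,0],[0,0,0],0],
  [[0,0,0],[0,0,0],0],
  [[0,0,0],[0,0,0],0],
  [[0,0,0],[0,0,0],0],
  [[0,0,0],[0,0,0],0],
  [[0,0,0],[0,0,0],0],
  [[0,0,0],[0,0,0],0],
])

```text
time_s: 14.92
tool_pos: [0.5625, -0.1665, 0.1441]
orientation: [-0.0, 0.999, -0.042, -0.0]
force: [-0.5, -1.0, -4.1]
opening: 0.128
gripper_force: 25.0
```

```bash
python3 - <<'E'
from h import *
p,r,o=cur();print(p,r.as_matrix().round(3),o['force'],o['moment'],o['opening'],o['time_s'])
s=snap('wrist','w7');a=snap('scene','sc7');b=snap('side','si7')
f=lambda i,x,y,w,h,W=400,H=300:cv2.resize(i['img'][y:y+h,x:x+w],(W,H),interpolation=cv2.INTER_CUBIC)
im=np.vstack([np.hstack([f(s,0,150,160,120),f(load('w6'),0,150,160,120)]),np.hstack([f(a,190,160,80,60),f(b,190,140,100,75)])])
cv2.imwrite('pics/m7.png',np.clip(im*1.2,0,255)[:,:,::-1].astype(np.uint8))
E
```

```text
[ 0.562547   -0.16651222  0.14407668] [[ 0.997 -0.083 -0.   ]
 [-0.083 -0.997  0.   ]
 [-0.    -0.    -1.   ]] [-0.53121836 -1.01377497 -4.05865069] [-0.26852113  0.12754114 -0.03992295] 0.12818137544944222 14.9167
```

View pics/m7.png

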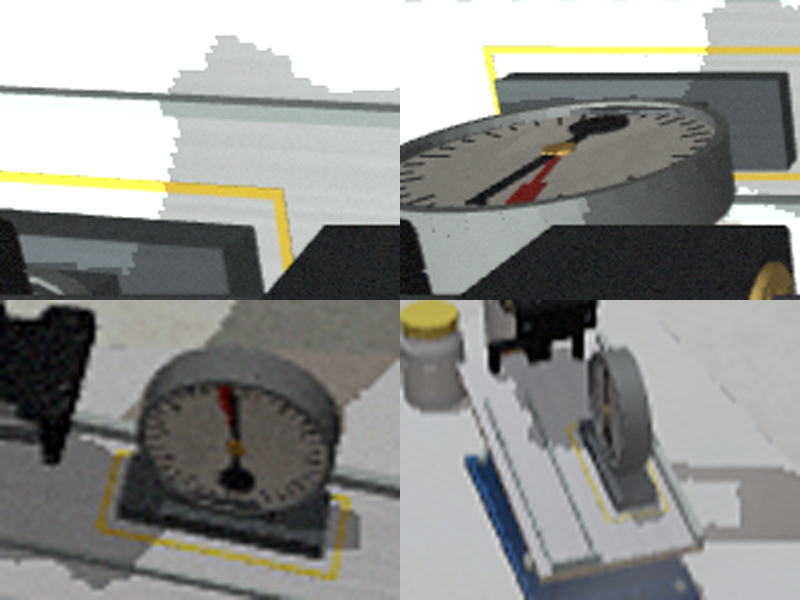

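The crops show the gauge still in its frame, with the pointer overlapping the red marker in the scene view. The earlier wrist view w6 shows the dial large, with centre, pointer and marker clear. I'll get the marker angle from it.

```bash
cat >> h.py <<'E'
SEAT=np.array([.5437,-.0095,.078]);Rb0=R.from_euler('z',-.084)
def dial(s,px,phi=0,c0=None,off=.011):
    """pixels -> (y,z) mm in dial plane relative to dial centre, gauge frame"""
    Rg=Rb0*R.from_rotvec([-phi,0,0]); piv=SEAT+Rb0.apply([.03,.08,-.018]); c=piv+Rg.apply([-.03,-.08,.018])+Rg.apply([off,0,.07])
    n=Rg.apply([1,0,0]);out=[]
    for p in px:
        o,d=ray(s,p);t=((c-o)@n)/(d@n);out.append(Rg.inv().apply(o+d*t-c)[1:]*1000)
    return np.array(out)
E
python3 - <<'E'
from h import *
def red(s,x,y,w,h,k=6):
    big=cv2.resize(s['img'][y:y+h,x:x+w],None,fx=k,fy=k,interpolation=cv2.INTER_CUBIC)
    H=cv2.cvtColor(big,cv2.COLOR_RGB2HSV);out={}
    M=dict(red=cv2.inRange(H,(0,150,50),(7,255,255))|cv2.inRange(H,(172,150,50),(180,255,255)),amber=cv2.inRange(H,(14,130,90),(25,255,255)),black=cv2.inRange(H,(0,0,0),(180,255,42)))
    for n,m in M.items():
        Y,X=np.nonzero(m);out[n]=np.c_[(X+.5)/k-.5+x,(Y+.5)/k-.5+y]
    return out
s=load('w6');o=red(s,20,190,72,43)
cen=o['amber'].mean(0);print('amber px',cen,len(o['amber']))
C=dial(s,[cen])[0];print('centre in dial frame mm',C)
for n in('red','black'):
    d=dial(s,o[n])-C; rr=np.hypot(*d.T);a=np.arctan2(-d[:,0],d[:,1])
    for lo,hi in((8,16),(16,24),(24,32),(32,38),(38,42),(42,48)):
        k=(rr>lo)&(rr<hi)&(abs(a)<.6)
        if k.sum()>5:print(n,lo,hi,k.sum(),a[k].mean().round(3),a[k].min().round(3),a[k].max().round(3))
for n,f,phi in(('before','sc5',0),('after','sc7',.15)):
    s=load(f);o=red(s,205,165,55,50);b=o['amber'];C=dial(s,b,phi);print(n,len(b));
    k=np.hypot(*C.T)<10;C=np.median(C[k],0);print(C)
    for m in('red','black'):
        d=dial(s,o[m],phi)-C;rr=np.hypot(*d.T);a=np.arctan2(-d[:,0],d[:,1])
        for lo,hi in((12,24),(24,34),(34,46)):
            k=(rr>lo)&(rr<hi)&(abs(a)<.6)
            if k.sum()>5:print(m,lo,hi,k.sum(),a[k].mean().round(3),a[k].min().round(3),a[k].max().round(3))
E
```

```text
amber px [ 63.56099831 209.77216582] 985
centre in dial frame mm [ 2.08652547 -4.53654449]
red 8 16 335 0.324 0.218 0.455
red 16 24 316 0.302 0.248 0.372
red 24 32 531 0.295 0.185 0.397
red 32 38 960 0.289 0.19 0.398
red 38 42 685 0.286 0.202 0.37
red 42 48 447 0.283 0.203 0.363
black 8 16 648 -0.073 -0.358 0.152
black 16 24 705 -0.039 -0.167 0.077
black 24 32 771 -0.031 -0.124 0.051
black 32 38 642 -0.024 -0.09 0.045
black 38 42 467 -0.017 -0.075 0.046
black 42 48 393 0.016 -0.078 0.524
before 712
[nan nan]
after 1242
[nan nan]
  return _methods._mean(a, axis=axis, dtype=dtype,
  ret = um.true_divide(
```

```bash
cat > m.py <<'E'
from h import *
def cols(s,x,y,w,h,k=6,dark=42):
    big=cv2.resize(s['img'][y:y+h,x:x+w],None,fx=k,fy=k,interpolation=cv2.INTER_CUBIC)
    H=cv2.cvtColor(big,cv2.COLOR_RGB2HSV);out={}
    M=dict(red=cv2.inRange(H,(0,150,50),(7,255,255))|cv2.inRange(H,(172,150,50),(180,255,255)),amber=cv2.inRange(H,(14,130,90),(25,255,255)),black=cv2.inRange(H,(0,0,0),(180,255,dark)))
    for n,m in M.items():
        Y,X=np.nonzero(m);out[n]=np.c_[(X+.5)/k-.5+x,(Y+.5)/k-.5+y]
    return out
def line(P):
    v=cv2.fitLine(P.astype(np.float32),cv2.DIST_HUBER,0,.01,.01).ravel();u=v[:2]*np.sign(v[1]);return v[2:],u
E
python3 - <<'E'
from m import *
s=load('w6');o=cols(s,20,190,72,43)
for off in(.009,.011,.013):
    C=dial(s,[o['amber'].mean(0)],off=off)[0];L={}
    for n,a0 in(('red',.29),('black',-.02)):
        d=dial(s,o[n],off=off)-C;rr=np.hypot(*d.T);a=np.arctan2(-d[:,0],d[:,1])
        k=(rr>15)&(rr<41)&(abs(a-a0)<.13);L[n]=line(d[k]);k2=(abs(a-a0)<.1)&(rr<52);L[n]+=(np.percentile(rr[k2],99.5),)
    (p,u,r1),(q,v,r2)=L['red'],L['black'];t=np.linalg.solve(np.c_[u,-v],q-p);X=p+t[0]*u
    print(off,'C',C,'red',np.arctan2(-u[0],u[1]),'black',np.arctan2(-v[0],v[1]),'cross',X,'radii',r1,r2)
for f,phi in(('sc5',0),('sc7',.149)):
    s=load(f);x,y=203,165
    o=cols(s,x,y,60,50,8);A=dial(s,o['amber'],phi);
    print(f,len(A),np.percentile(A,[5,50,95],axis=0).round(1).tolist(), o['red'].mean(0),dial(s,[o['red'].mean(0)],phi))
E
```

```text
0.009 C [ 5.47147503 -9.79790157] red 0.26574168 black -0.006075935 cross [ 0.5996008 -5.225254 ] radii 45.3714564170367 45.88033550890464
0.011 C [ 2.08652547 -4.53654449] red 0.26596838 black -0.0041876594 cross [ 0.6669836 -5.381157 ] radii 44.47386555285018 44.972677407298235
0.013 C [-1.29842408  0.72481259] red 0.2661957 black -0.0036544362 cross [ 0.654088 -5.247175] radii 43.5762746886636 44.06501930569179
sc5 1270 [[-1.7, -98.0], [63.2, -84.1], [68.8, -26.7]] [228.33040365 182.34309896] [[-12.02529233  32.13473892]]
sc7 2188 [[-71.0, -98.3], [-64.7, -71.3], [63.3, -34.4]] [234.32647849 179.29153226] [[-14.63446387  33.98587026]]
```

Call:
play_rows([
  [[0,0,0],[0,-0.04,-0.1],0],
  [[0,0,0],[0,-0.08,-0.2],0],
  [[0,0,0],[0,-0.122,-0.305],0],
  [[0,0,0],[0,-0.164,-0.41],0],
  [[0,0,0],[0,-0.21,-0.51],0],
  [[0,0,0],[0,-0.255,-0.61],0],
  [[0,0,0],[0,-0.295,-0.69],0],
  [[0,0,0],[0,-0.33,-0.76],0],
  [[0,0,0],[0,-0.348,-0.795],0],
  [[0,0,0],[0,-0.353,-0.805],0],
])

```text
time_s: 15.9
tool_pos: [0.5639, -0.1524, 0.1767]
orientation: [0.0, 0.999, -0.042, 0.0]
force: [0.4, -1.6, -3.5]
opening: 0.123
gripper_force: 25.0
```

Call:
play_rows([
  [[0,0,0],[0,0,0],0],
  [[0,0,0],[0,0,0],0],
  [[0,0,0],[0,0,0],0],
  [[0,0,0],[0,0,0],0],
  [[0,0,0],[0,0,0],0],
  [[0,0,0],[0,0,0],0],
  [[0,0,0],[0,0,0],0],
  [[0,0,0],[0,0,0],0],
  [[0,0,0],[0,0,0],0],
  [[0,0,0],[0,0,0],0],
])

```text
time_s: 16.73
tool_pos: [0.5637, -0.1525, 0.1763]
orientation: [-0.0, 0.999, -0.042, -0.0]
force: [-1.1, -1.6, -4.1]
opening: 0.132
gripper_force: 25.0
```

Call:
play_rows([
  [[0,0,0],[0,0,0],0],
  [[0,0,0],[0,0,0],0],
  [[0,0,0],[0,0,0],0],
  [[0,0,0],[0,0,0],0],
  [[0,0,0],[0,0,0],0],
  [[0,0,0],[0,0,0],0],
  [[0,0,0],[0,0,0],0],
  [[0,0,0],[0,0,0],0],
  [[0,0,0],[0,0,0],0],
  [[0,0,0],[0,0,0],0],
])

```text
time_s: 17.57
tool_pos: [0.5638, -0.1525, 0.1763]
orientation: [-0.0, 0.999, -0.042, -0.0]
force: [0.2, -1.0, -3.9]
opening: 0.125
gripper_force: 25.0
```

```bash
python3 - <<'E'
from m import *
p,r,o=cur();print(p,o['force'],o['moment'],o['opening'],o['time_s'])
for k in range(6): snap('scene',f'sc8_{k}')
snap('side','si8')
avg=lambda n:np.mean([load(f'{n}_{k}')['img'].astype(float) for k in range(6)],0)
a=np.clip(avg('sc8')*1.3,0,255).astype(np.uint8);b=np.clip(load('si8')['img']*1.2,0,255).astype(np.uint8);c=np.clip(load('sc7')['img']*1.3,0,255).astype(np.uint8)
# big dial crop
x,y=215,155
print(np.round(proj(load('sc8_0'),SEAT+[.02,0,.08])))
Z=lambda i,x,y,w,h,W,H:cv2.resize(i[y:y+h,x:x+w],(W,H),interpolation=cv2.INTER_CUBIC)
L=Z(a,212,162,50,50,600,600); Rr=np.vstack([Z(b,190,130,100,100,200,200),Z(c,212,162,50,50,200,200),Z(a,160,150,110,110,200,200)])
cv2.imwrite('pics/m8.png',np.hstack([L,Rr])[:,:,::-1])
E
```

```text
[ 0.56375988 -0.15251732  0.17634178] [ 0.22293941 -0.96306533 -3.86159001] [-0.33138369  0.06869285  0.02124315] 0.1250077405863825 17.5667
[233. 191.]
```

View pics/m8.png

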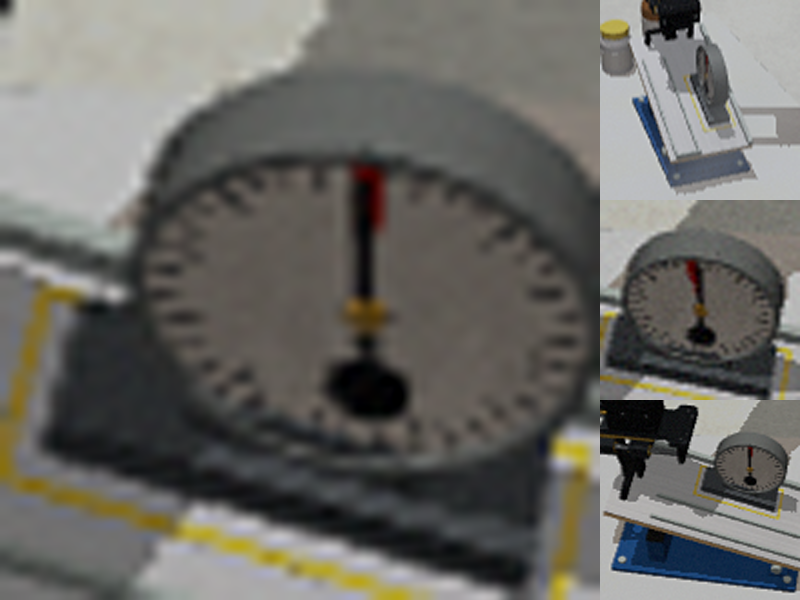

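The pointer is near the marker but slightly past it: pointer centred at about 363, with red showing mostly to its right out to 385. That is about 0.03 rad too far, so I'll lower slightly.

Call:
play_rows([
  [[0,0,0],[0,0.02,0.04],0],
  [[0,0,0],[0,0.04,0.08],0],
  [[0,0,0],[0,0.06,0.12],0],
  [[0,0,0],[0,0.08,0.155],0],
  [[0,0,0],[0,0.085,0.165],0],
  [[0,0,0],[0,0.085,0.165],0],
  [[0,0,0],[0,0.085,0.165],0],
  [[0,0,0],[0,0.085,0.165],0],
  [[0,0,0],[0,0.085,0.165],0],
  [[0,0,0],[0,0.085,0.165],0],
])

```text
time_s: 18.75
tool_pos: [0.5634, -0.1556, 0.1696]
orientation: [-0.0, 0.999, -0.042, -0.0]
force: [0.4, 2.4, -4.2]
opening: 0.128
gripper_force: 25.0
```

Call:
play_rows([
  [[0,0,0],[0,0,0],0],
  [[0,0,0],[0,0,0],0],
  [[0,0,0],[0,0,0],0],
  [[0,0,0],[0,0,0],0],
  [[0,0,0],[0,0,0],0],
  [[0,0,0],[0,0,0],0],
  [[0,0,0],[0,0,0],0],
  [[0,0,0],[0,0,0],0],
  [[0,0,0],[0,0,0],0],
  [[0,0,0],[0,0,0],0],
])

```text
time_s: 19.58
tool_pos: [0.5635, -0.1559, 0.1697]
orientation: [-0.0, 0.999, -0.042, -0.0]
force: [-0.5, 3.3, -6.0]
opening: 0.128
gripper_force: 25.0
```

Call:
play_rows([
  [[0,0,0],[0,0,0],0],
  [[0,0,0],[0,0,0],0],
  [[0,0,0],[0,0,0],0],
  [[0,0,0],[0,0,0],0],
  [[0,0,0],[0,0,0],0],
  [[0,0,0],[0,0,0],0],
  [[0,0,0],[0,0,0],0],
  [[0,0,0],[0,0,0],0],
  [[0,0,0],[0,0,0],0],
  [[0,0,0],[0,0,0],0],
])

```text
time_s: 20.42
tool_pos: [0.5635, -0.1559, 0.1697]
orientation: [0.0, 0.999, -0.042, -0.0]
force: [0.1, 3.2, -5.7]
opening: 0.124
gripper_force: 25.0
```

```bash
python3 - <<'E'
from m import *
p,r,o=cur();print(p,o['force'],o['opening'],o['time_s'],'phi~',np.arcsin((.048+p[2]-.1082)/np.hypot(.245,.048))-np.arctan2(.048,.245))
for k in range(6): snap('scene',f'sc9_{k}')
snap('side','si9');snap('wrist','w9')
avg=lambda n:np.mean([load(f'{n}_{k}')['img'].astype(float) for k in range(6)],0)
for n in('sc8','sc9'):
    a=avg(n)[162:212,212:262]; print(n)
    for y in range(11,24): print(y,'R-G',(a[y,26:38,0]-a[y,26:38,1]).round().astype(int),'G',a[y,26:38,1].round().astype(int))
E
```

```text
[ 0.56347919 -0.15593486  0.16974006] [ 0.1254431   3.17017305 -5.65583769] 0.12412934174240736 20.4167 phi~ 0.2607514242307889
sc8
11 R-G [-1 -2 -2 -2 -2 -1  0 -4 -1  0 -1 -2] G [80 79 79 80 79 80 82 78 78 77 76 76]
12 R-G [-3  0 -1 -2 -2 -3 -3 -1 -1 -2 -2 -2] G [68 69 66 69 57 77 82 79 78 78 76 76]
13 R-G [ 1  2 -1 11  3 -1 -2 -4  0 -2 -2 -2] G [43 42 45 29 28 30 42 42 62 76 79 78]
14 R-G [ 4  3  4 26 56 37  4  0  1  0  0 -1] G [41 66 77 28  0 10 39 53 42 34 42 62]
15 R-G [ 2  4  3  4  6 46  7  3  5  4  3  0] G [44 65 76 32  4 12 66 72 54 52 60 45]
16 R-G [ 5  4  5  6 10 48  8  3  5  5  5  2] G [69 72 72 26  4 11 64 71 53 67 72 46]
17 R-G [ 4  4  4  4  9 46  8  4  4  3  6  5] G [70 69 73 31  4 13 63 70 70 71 69 69]
18 R-G [ 5  5  3  7 -1 41 10  3  5  3  4  4] G [68 67 73 30  2 20 64 71 69 70 68 67]
19 R-G [ 5  4  2  4 -2 15  6  4  5  4  3  4] G [70 70 74 34  6 49 68 70 69 68 68 68]
20 R-G [4 4 4 3 1 2 4 5 4 5 5 4] G [70 72 71 46  8 66 71 68 68 67 70 70]
21 R-G [4 6 6 2 2 3 4 6 4 4 4 5] G [70 70 71 48  8 65 70 69 69 71 71 69]
22 R-G [5 4 4 3 0 4 5 3 5 6 4 4] G [68 71 74 46  9 65 68 
[... 449 characters left out ...]
 24  3  3  4  2  2  2  0  1] G [68 48 13  3 49 69 70 50 61 46 34 38]
16 R-G [ 2 23 20  8  2  4  3  4  4  4  3  1] G [73 48  8  4 65 71 54 66 72 57 44 44]
17 R-G [ 3 26 20  8  6  4  5  5  4  5  5  4] G [70 43 11  4 62 70 72 70 71 70 70 70]
18 R-G [ 2 25 18  6 17  6  4  4  4  4  4  4] G [71 46 13  3 49 66 69 68 70 67 67 70]
19 R-G [ 3 14  4  0 17  6  5  5  6  4  5  3] G [72 60 34 15 50 67 68 68 67 67 69 68]
20 R-G [5 4 1 0 5 4 4 5 5 5 3 4] G [69 73 35 15 64 71 70 68 67 69 70 66]
21 R-G [5 5 3 0 5 4 4 5 3 6 6 4] G [70 72 32 16 63 70 69 69 72 68 69 69]
22 R-G [4 4 2 0 5 4 4 5 4 6 5 4] G [71 74 34 16 63 70 70 71 71 68 70 70]
23 R-G [4 4 3 0 3 4 4 4 5 4 4 5] G [70 72 32 13 67 69 69 70 69 69 69 67]
```

Call:
play_rows([
  [[0,0,0],[0,-0.01,-0.02],0],
  [[0,0,0],[0,-0.02,-0.04],0],
  [[0,0,0],[0,-0.03,-0.06],0],
  [[0,0,0],[0,-0.04,-0.077],0],
  [[0,0,0],[0,-0.04,-0.077],0],
  [[0,0,0],[0,-0.04,-0.077],0],
  [[0,0,0],[0,-0.04,-0.077],0],
  [[0,0,0],[0,-0.04,-0.077],0],
  [[0,0,0],[0,-0.04,-0.077],0],
  [[0,0,0],[0,-0.04,-0.077],0],
])

```text
time_s: 21.65
tool_pos: [0.5637, -0.1545, 0.1729]
orientation: [0.0, 0.999, -0.042, 0.0]
force: [0.5, 1.6, -4.7]
opening: 0.127
gripper_force: 25.0
```

Call:
play_rows([
  [[0,0,0],[0,0,0],0],
  [[0,0,0],[0,0,0],0],
  [[0,0,0],[0,0,0],0],
  [[0,0,0],[0,0,0],0],
  [[0,0,0],[0,0,0],0],
  [[0,0,0],[0,0,0],0],
  [[0,0,0],[0,0,0],0],
  [[0,0,0],[0,0,0],0],
  [[0,0,0],[0,0,0],0],
  [[0,0,0],[0,0,0],0],
])

```text
time_s: 22.48
tool_pos: [0.5637, -0.1545, 0.1729]
orientation: [0.0, 0.999, -0.042, 0.0]
force: [0.1, -1.1, -4.8]
opening: 0.126
gripper_force: 25.0
```

Call:
play_rows([
  [[0,0,0],[0,0,0],0],
  [[0,0,0],[0,0,0],0],
  [[0,0,0],[0,0,0],0],
  [[0,0,0],[0,0,0],0],
  [[0,0,0],[0,0,0],0],
  [[0,0,0],[0,0,0],0],
  [[0,0,0],[0,0,0],0],
  [[0,0,0],[0,0,0],0],
  [[0,0,0],[0,0,0],0],
  [[0,0,0],[0,0,0],0],
])

```text
time_s: 23.32
tool_pos: [0.5637, -0.1545, 0.1729]
orientation: [0.0, 0.999, -0.042, 0.0]
force: [-0.1, -1.1, -3.3]
opening: 0.13
gripper_force: 25.0
```

```bash
python3 - <<'E'
from m import *
p,r,o=cur();print(p,o['force'],o['opening'],o['time_s'],'phi~',np.arcsin((.048+p[2]-.1082)/np.hypot(.245,.048))-np.arctan2(.048,.245))
for k in range(6): snap('scene',f'sc10_{k}')
avg=lambda n:np.mean([load(f'{n}_{k}')['img'].astype(float) for k in range(6)],0)
a=avg('sc10')[162:212,212:262]
for y in range(13,24): print(y,'R-G',(a[y,24:36,0]-a[y,24:36,1]).round().astype(int),'G',a[y,24:36,1].round().astype(int))
# board: saddle/pivot check via yellow frame far(+y) corners before/after is in sc5/sc10: predicted seat pixel
for f,phi in(('sc5',0),('sc10_0',.275)):
    s=load(f);H=cv2.cvtColor(s['img'],cv2.COLOR_RGB2HSV);m=cv2.inRange(H,(20,90,60),(38,255,255));m[:150]=0;m[250:]=0;m[:,:195]=0;m[:,280:]=0
    Y,X=np.nonzero(m);print(f,'frame right-most px',X.max(),Y[X>=X.max()-2].min(),Y[X>=X.max()-2].max())
    Rg=Rb0*R.from_rotvec([-phi,0,0]);piv=SEAT+Rb0.apply([.03,.08,-.018])
    for q in((-.057,-.013,.018),(-.003,-.013,.018)):print('pred corner',proj(s,piv+Rg.apply(q)).round(1))
E
```

```text
[ 0.56366734 -0.15446247  0.17289808] [-0.142195   -1.14649819 -3.34876356] 0.13038687315156752 23.3167 phi~ 0.2748773294232706
13 R-G [ 0  0 -3 -2 -1 -1  0 -3 -2 -1 -2 -2] G [35 32 36 33 34 33 42 47 57 62 76 77]
14 R-G [ 4  2  4  5 35 62 40  3  1  0  0  0] G [74 44 67 77 30  1  2 41 45 43 35 43]
15 R-G [ 4  2  4  4 14  3 28  6  4  3  1  3] G [71 42 66 74 30  4 16 65 72 53 44 57]
16 R-G [ 4  4  4  3 14  4 32  6  4  3  4  4] G [72 70 70 72 30  4 11 66 71 42 65 72]
17 R-G [ 3  5  5  3 12  5 29  4  4  4  4  4] G [71 67 68 73 34  8 14 67 71 70 72 69]
18 R-G [ 4  5  4  5 22 10 28  5  5  3  4  5] G [69 69 69 72 37  6 14 66 69 69 70 68]
19 R-G [ 5  5  4  2 12  7 15  7  4  5  6  4] G [68 69 69 72 47  8 31 66 71 68 68 69]
20 R-G [4 4 5 4 2 1 2 4 5 4 4 4] G [71 71 70 70 58 17 47 68 69 68 68 68]
21 R-G [5 4 5 5 3 0 1 5 4 2 4 5] G [69 69 70 72 58 16 48 68 68 71 70 69]
22 R-G [4 4 4 5 5 0 5 3 5 4 4 5] G [67 69 69 72 58 16 45 69 70 69 71 71]
23 R-G [4 5 4 5 3 2 3 5 6 4 4 4] G [73 69 70 72 57 15 46 69 69 69 70 67]
sc5 frame right-most px 264 241 241
pred corner [259.2 199.6]
pred corner [256.6 214.2]
sc10_0 frame right-most px 260 199 213
pred corner [261.1 199.1]
pred corner [258.6 213.8]
```

The pointer now sits inside the marker with red showing on both sides. The board corners are where rotation about the stud predicts, and the gauge is in its frame.

```bash
python3 -c "
from rig import ctrl
print(ctrl.hand_in())"
```

```text
the job is handed in; nothing more can be done
None
```

The gauge stands square in the yellow frame and the board is held by its handle, raised about 0.275 rad on the stud, with the pointer on the red marker (within about 0.01 rad by the camera); the job is handed in, and no verdict came back.

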